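Draw back the dye-well shutter and hold it open

ROBOT

A 7-joint arm with a two-finger parallel gripper is mounted at the origin on the work surface. World frame = base frame: x ahead of the robot, y to its left, z up, the work surface at z = 0. Lengths are in m, angles in rad, forces in N, time in s.
With the tool pointing down it reaches from about 0.425 to 0.925 m from the base axis. Payload 6.8 kg.
Tool frame: the origin (TCP) lies between the finger pads; the fingertips stand finger_overhang ahead of it and the grasp point (between the pads) lies 6 mm ahead of it (finger_overhang is the distance from the TCP to the fingertips, in m); z points along the fingers, y is the line along which they close (so a half turn about z gives the same grasp; the last joint's range is limited). The gripper opens to 85 mm and grips with 20 to 120 N. Pads are 22 mm wide; open, the fingers measure 114 mm over their backs; the gripper's body (76 mm by 85 mm) begins 54 mm behind the grasp point. The pads swing forward as they close: fully open they stand 13 mm farther back than shut.
Start: joints at [-1.339, 0.477, 0.022, 1.555, -0.011, 1.109, -0.083], TCP at [0.225, 0.636, 0.256] pointing down, gripper open.
Joint ranges: [-2.96, 2.96], [-0.34, 2.1], [-1.41, 1.46], [0.24, 2.44], [-1.37, 4.51], [0.17, 1.92], [-2.96, 2.96]. Speed limits (rad/s): [2.39, 2.39, 3.14, 3.14, 3.14, 3.14, 3.14].

INTERFACE

Orientations are given as a unit quaternion [w, x, y, z].
In Python, from station import * gives the robot as it stands.
- The arm moves only by the tool drive_tool, never from a script. Its argument "increments" is a list of rows, each an object of numbers: "claw": the finger opening in m, from 0 to 0.0854; "dx", "dy", "dz": the shift along the tool's x, y, z in m; "wx", "wy", "wz": the turn, a rotation vector about the tool's x, y, z in degrees. A call has 1 to 20 rows; each row shifts and turns the commanded pose from where the row before left it, along the tool's axes as they then stand; what a row does not reach is not made up. A row lasts 1/8 s, in which the tool goes at most 62.5 mm and 10.7 degrees, less where a joint would pass 70% of its speed; a pose out of reach is approached as far as the arm can. A call with a gripper value outside its range is refused whole. The fingers move at their own pace and stop on an object; "newtons" is the grip in N (left out, the last holds). Time passes only in rows, so rows that do not move let the fingers close. It gives the time, the measured TCP pose, the force, the opening and the grip force at its end, in the units of the state.
- get_obs(): the state, without advancing time (a new reading comes with each control period).
- read_camera(name): name is "scene" or "top" or "wrist"; returns (picture, depth): 400x640x3 uint8, red, green, blue; 400x640 float32, m along the optical axis (not along the pixel's ray), 0 where there is no reading.
- calibration(name): a dict with "intrinsics" (3x3 intrinsics, pixels), "k1" (the pictures are not rectified: a ray, as slopes to the right and down, at radius r is drawn at 1 + k1 r^2 times it, then the intrinsics apply), "R" (3x3) and "t" (3): a world point X has camera coordinates R X + t; the wrist camera has in their place "mount" (4x4, takes a point from camera to tool coordinates, whose origin is the TCP and whose axes are the flange's). Camera axes: x right, y down, z forward; pixel columns grow to the right and rows downward; lengths in m; the calibration is good to about 2 mm. A picture is of the moment at which its call begins: read the wrist's pose just before it. calibration takes no time and is no camera call.
- hand_in(): hands the job in; it is judged then, once.
The state is a dict: "t": time; "q": joint angles; "joint_vel": joint speeds; "joint_torque": joint torques, N m; "eef_pos": TCP position; "tool_rot": TCP orientation; "contact_force": force on the tool from outside, world axes, zero at the start; "torque": the same for the moment, N m; "gripper_width": opening from 0.0 (shut) to 1.0 (fully open); "grasp_force": force on a finger pad.
Only numpy, scipy, OpenCV 4.12 (cv2) and the standard library are available. Lean on these libraries where they do the work, as an engineer would, in place of code of your own. Each camera call takes 0.05 s, during which the arm holds its last target. There are 200 camera calls.

TASK

On the edge-dyeing machine, tug the wooden handle of the dye-well shutter towards the machine's front to learn whether the clamp has it caught, before turning the clamp knob. If it is caught, free it by turning the wing knob anticlockwise, and take the handle again. Then draw the shutter fully open against its spring, and finish while still holding it open with the fingers so that the roller can be seen to; do not disturb the jar, the slicker or the weight.

Things in the scene. Friction and masses are not known exactly. Their poses are not given: they have to be found in the camera images.
- machine: Grey edge-dyeing machine fixed to the bench, 280 (x) x 270 (y) x 80 mm; origin at bench level (body spans x -140 to 140, y -150 to 120 mm). Its front is -x (towards the robot), z up. A dark clamp block, 120 x 100 mm, rises to 102 mm at the right (centre x -15, y -84 mm) and hides the catch; the dye well with a brass roller lies under the shutter (centre x 55, y 40 mm).
- shutter (a joint): Travel of the steel shutter plate (115 x 112 x 5 mm, its top 86 mm above the bench): 0 closed, growing to the machine's front (-x), stop at 0.060 m. A spring pulls it shut: 3 N closed, 6.6 N fully open. If the hidden catch has it, it moves 6 mm, then stops hard (a shallow bite may yield above 15 N); else it slides on with the spring's pull alone. Only pulling tells which; the knob's angle does not.
- shutter_grip (a point): Middle of the grip zone of the shutter's handle: an upright wooden block 14 mm thick (machine x), 44 mm wide (machine y), standing from 86 mm to 122 mm above the bench; the point is 108 mm above the bench, on the block's centre line; axes as the machine's. Free plate or deck for over 60 mm before and behind it.
- clamp_knob (a joint): Angle of the clamp knob about its upright axis, growing anticlockwise seen from above; starts at 0 to 0.35, stops at 1.4 rad, stays where it is left (friction 0.05 N m, up to 0.15 while it draws the catch). Turned beyond 1.0 rad it has drawn the hidden catch clear of the shutter, which then stays free. Turn it with the shutter closed, not pulled against the catch.
- knob_grip (a point): Middle of the black wing grip of the clamp knob on top of the clamp block: wing 44 mm long (its own x axis), 14 mm thick (its own y axis), from 110 to 142 mm above the bench, on a disc 42 mm across; the point lies on the turning axis, 130 mm above the bench; it turns with the knob.
- dye_jar: Closed amber glass jar, 68 mm across, 85 mm high, standing beside the machine; origin under its middle. Leave alone.
- slicker: Turned wooden edge slicker standing on its end, 40 mm across, 95 mm high; origin under its middle. Leave alone.
- weight: Dark steel cylinder, 56 mm across, 40 mm high; origin under its middle. Leave alone.

How it is judged:
By the outcome, as a careful person would: the job done as asked, in the order asked, and still so for the second after the job is handed in, while the arm keeps its last pose, push and grip.
It also fails if it takes over 48 s, if anything falls off the work surface, if the arm or the gripper's body presses on something with over 40 N, if the wrist force passes 120 N, or if a joint passes its speed limit or range.

## Working session

There is one attempt and no reset: what is moved stays moved. The work goes in short steps, Python scripts to look and compute and a tool call to move; the robot and the scene stay as the last step left them, time stands still between calls to the robot, and variables do not carry over. Pictures are saved under pics/ and viewed, at most 10 in all, crops included, and the job is handed in when it is done.

Besides the shell and the picture viewer there is one more tool, called after "Call:" by a JSON object that holds its "fn" and its "kwargs". drive_tool: Moves the arm, as the interface text tells. Its arguments: {"type":"object","properties":{"increments":{"type":"array","items":{"type":"object","properties":{"claw":{"type":"number"},"dx":{"type":"number"},"dy":{"type":"number"},"dz":{"type":"number"},"wx":{"type":"number"},"wy":{"type":"number"},"wz":{"type":"number"}}}},"newtons":{"type":"number"}},"required":["increments"]}

```bash
mkdir -p pics; ls
python3 - <<'E'
from station import *
import cv2,numpy as np
o=get_obs();print(o)
for n in("top","scene"):
    p,d=read_camera(n);cv2.imwrite(f"pics/{n}0.png",p[:,:,::-1]);np.savez(f"{n}0.npz",p=p,d=d);print(n,calibration(n))
print(calibration("wrist"))
import station;print(globals().get('finger_overhang'))
E
```

```text
pics
{'t': 0.0, 'q': array([-1.33909738,  0.47780288,  0.02232809,  1.5564591 , -0.01150129,
        1.10932818, -0.0830788 ]), 'joint_vel': array([ 5.74602430e-04,  1.81850874e-04,  1.60409424e-03,  2.24733117e-03,
        7.67662705e-04,  2.22561345e-03, -4.91352653e-05]), 'joint_torque': array([-1.12098930e-04, -5.96449757e+01,  1.60753325e+00, -2.81190026e+01,
        1.23930656e-02,  9.33466275e-03, -3.85729933e-06]), 'eef_pos': array([0.22479409, 0.63587479, 0.25532038]), 'tool_rot': array([-9.20751772e-05,  1.69057330e-01,  9.85605776e-01, -9.30210179e-04]), 'contact_force': array([-0.41244336,  0.04388506,  0.25341247]), 'torque': array([-0.03590149,  0.01990416,  0.02016208]), 'grasp_force': 0.0, 'gripper_width': 1.0027330784725743}
top {'intrinsics': array([[434.09256604,   0.        , 316.06815104],
       [  0.        , 434.09256604, 207.28432004],
       [  0.        ,   0.        ,   1.        ]]), 'k1': 0.03982267797690944, 'R': array([[ 0.01010431, -0.99961344,  0.02590119],
       [-0.98961561, -0.01371072, -0.14308373],
       [ 0.14338355, -0.02418646, -0.98937161]
[... 316 characters left out ...]
   [ 0.69812218,  0.1869409 , -0.69114291],
       [-0.66344612, -0.19403218, -0.72262768]]), 't': array([ 0.1159531 , -0.34285777,  1.2349151 ])}
{'intrinsics': array([[326.08669663,   0.        , 324.24133411],
       [  0.        , 326.08669663, 204.66620075],
       [  0.        ,   0.        ,   1.        ]]), 'k1': -0.0405048838533785, 'mount': array([[ 4.44751383e-04, -9.57142376e-01, -2.89617461e-01,
         7.32995310e-02],
       [ 9.99999881e-01,  3.67932707e-04,  3.19688405e-04,
        -1.78566470e-04],
       [-1.99427583e-04, -2.89617569e-01,  9.57142426e-01,
        -1.16689039e-01],
       [ 0.00000000e+00,  0.00000000e+00,  0.00000000e+00,
         1.00000000e+00]])}
0.025
```

View pics/top0.png

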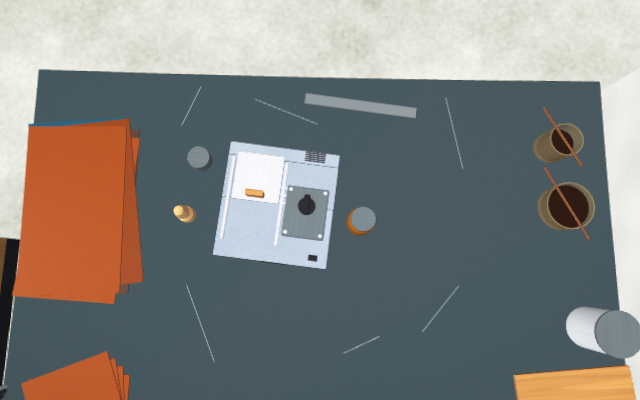

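View pics/scene0.png

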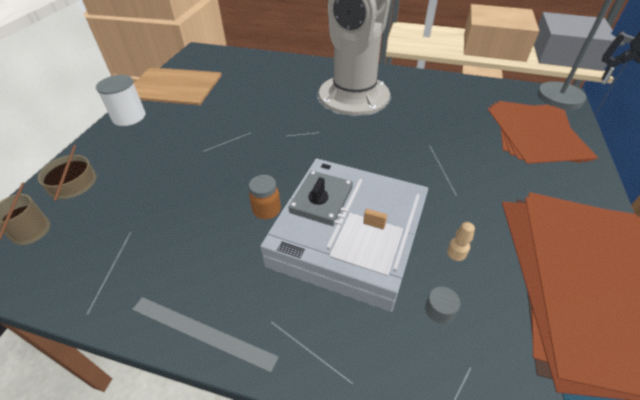

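The top view shows the machine with corners near (232,141), (340,155), (326,268) and (213,254). The handle is at (254,192), the wing knob at (306,205), the slicker at (184,213), the jar at (361,220) and the weight at (199,157).

```bash
cat > h.py <<'E'
import numpy as np,cv2
from station import *
def ray(c,uv,R=None,t=None):
    K=c["intrinsics"];m=(np.asarray(uv,float)-K[:2,2])/K[0,0]
    s=m.copy()
    for _ in range(10): s=m/(1+c["k1"]*(s**2).sum(-1,keepdims=True))
    d=np.concatenate([s,np.ones(s.shape[:-1]+(1,))],-1)
    R=c["R"] if R is None else R; t=c["t"] if t is None else t
    return -R.T@t, d@R
def plane(c,uv,z,R=None,t=None):
    o,d=ray(c,uv,R,t); return o+d*((z-o[2])/d[...,2:])
def wristRt(o,c):
    from scipy.spatial.transform import Rotation as Ro
    T=np.eye(4);T[:3,:3]=Ro.from_quat(np.roll(o["tool_rot"],-1)).as_matrix();T[:3,3]=o["eef_pos"]
    E=np.linalg.inv(T@c["mount"]);return E[:3,:3],E[:3,3]
E
python3 - <<'E'
from h import *
from scipy import ndimage as N
for n,box,kb in(("top",(235,270,180,205),(294,320,192,218)),("scene",(355,395,200,235),(305,335,174,206))):
    z=np.load(n+"0.npz");p=z["p"];d=z["d"];c=calibration(n)
    hsv=cv2.cvtColor(p,cv2.COLOR_RGB2HSV)
    v,u=np.mgrid[:400,:640]
    def sel(b):return (u>=b[0])&(u<b[1])&(v>=b[2])&(v<b[3])
    o,dd=ray(c,np.stack([u,v],-1)); X=o+dd*d[...,None]
    m=sel(box)&(hsv[...,1]>100)&(hsv[...,0]<25)&(d>0)
    P=X[m];top=P[P[:,2]>.115];print(n,"handle n",m.sum(),P.mean(0),P[:,2].min(),P[:,2].max(),"top",len(top),top.mean(0))
    r=cv2.minAreaRect((top[:,:2]*1000).astype(np.float32));print(r)
    k=sel(kb)&(X[...,2]>.135)&(hsv[...,2]<90);P=X[k];print("knob top",len(P),P.mean(0),P[:,2].max(),cv2.minAreaRect((P[:,:2]*1000).astype(np.float32)))
    if n=="top":
        m=((X[...,2]>.07)&(X[...,2]<.092)&sel((205,348,135,275))).astype(np.uint8)
        m=(N.label(m)[0]); l=np.bincount(m[m>0]).argmax();P=X[m==l]
        print("machine",cv2.minAreaRect((P[:,:2]*1000).astype(np.float32)))
    cor={"top":[(232,141),(340,155),(326,268),(213,254)],"scene":[(319,163),(428,184),(267,248),(390,289)]}[n]
    print(plane(c,np.array(cor),.08).round(3))
    for s in {"top":[(184,213),(363,219),(199,157)],"scene":[(467,229),(264,184),(444,297)]}[n]: print(s,X[s[1],s[0]].round(3))
E
```

```text
top handle n 122 [0.60782546 0.16484575 0.12111547] 0.10486860029414413 0.12728699019424305 top 112 [0.60831964 0.16490125 0.1221282 ]
((608.8848266601562, 164.67117309570312), (42.95036315917969, 13.3846435546875), 84.66171264648438)
knob top 114 [0.57948248 0.04276383 0.14209437] 0.14626971542538159 ((580.187744140625, 42.64009094238281), (13.836068153381348, 41.87765121459961), 85.23564910888672)
machine ((589.8182983398438, 113.1203384399414), (272.179931640625, 281.00323486328125), 83.33148193359375)
[[ 0.743  0.227  0.08 ]
 [ 0.712 -0.038  0.08 ]
 [ 0.437 -0.005  0.08 ]
 [ 0.467  0.261  0.08 ]]
(184, 213) [0.564 0.334 0.08 ]
(363, 219) [ 0.554 -0.093  0.085]
(199, 157) [0.711 0.315 0.041]
scene handle n 265 [0.61553361 0.16489965 0.11139848] 0.09157626683814424 0.12352983885172042 top 118 [0.61404382 0.16476875 0.12021758]
((612.2938232421875, 165.16387939453125), (39.58909606933594, 11.916959762573242), 84.21772766113281)
knob top 118 [0.59395631 0.04551563 0.14939404] 0.6567458086592187 ((828.8383178710938, 109.48161315917969), (547.0447387695312, 23.609148025512695), 15.08024787902832)
[[ 0.452  0.008  0.08 ]
 [ 0.458  0.261  0.08 ]
 [ 0.714 -0.022  0.08 ]
 [ 0.74   0.216  0.08 ]]
(467, 229) [0.579 0.342 0.092]
(264, 184) [ 0.555 -0.09   0.084]
(444, 297) [0.707 0.316 0.04 ]
```

Call:
{"fn": "drive_tool", "kwargs": {"increments": [{"dx": -0.0433,"dy": -0.0263},{"dx": -0.0433,"dy": -0.0263},{"dx": -0.0433,"dy": -0.0263},{"dx": -0.0433,"dy": -0.0263},{"dx": -0.0433,"dy": -0.0263},{"dx": -0.0433,"dy": -0.0263},{"dx": -0.0433,"dy": -0.0263},{"dx": -0.0433,"dy": -0.0263},{"dx": -0.0433,"dy": -0.0263},{"dx": -0.0433,"dy": -0.0263},{"dx": -0.0433,"dy": -0.0263},{"dx": -0.0433,"dy": -0.0263},{"wz": 9.65},{"wz": 9.65},{"wz": 9.65},{"wz": 9.65},{"wz": 9.65},{"wz": 9.65},{"wz": 9.65},{"wz": 9.65}], "newtons": 40}}

```text
schema error: expected keys claw, dx, dy, dz, wx, wy, wz
```

Run:
```python
from h import *
o=get_obs();p,d=read_camera("wrist");cv2.imwrite("pics/w1.png",p[:,:,::-1]);c=calibration("wrist")
R,t=wristRt(o,c);print(o["t"],o["q"].round(3),o["eef_pos"],o["tool_rot"].round(4),o["contact_force"])
v,u=np.mgrid[:400,:640];O,D=ray(c,np.stack([u,v],-1),R,t);X=O+D*d[...,None]
hsv=cv2.cvtColor(p,cv2.COLOR_RGB2HSV)
near=lambda x,y,r:np.hypot(X[...,0]-x,X[...,1]-y)<r
f=lambda P:(len(P),P.mean(0).round(4),cv2.minAreaRect((P[:,:2]*1000).astype(np.float32)))
print(f(X[near(.609,.165,.05)&(X[...,2]>.117)&(X[...,2]<.13)&(hsv[...,1]>90)]))
K=X[near(.58,.043,.04)&(X[...,2]>.136)&(X[...,2]<.15)]
if len(K): print(f(K))
```

```text
0.1 [-1.339  0.478  0.022  1.556 -0.012  1.109 -0.083] [0.22481721 0.6359344  0.25541853] [-1.000e-04  1.691e-01  9.856e-01 -8.000e-04] [-0.05492742  0.16482312  0.04502308]
(0, array([nan, nan, nan]), ((0.0, 0.0), (0.0, 0.0), 0.0))<stdin>:7: RuntimeWarning: Mean of empty slice.
  ret = um.true_divide(
```

View pics/w1.png

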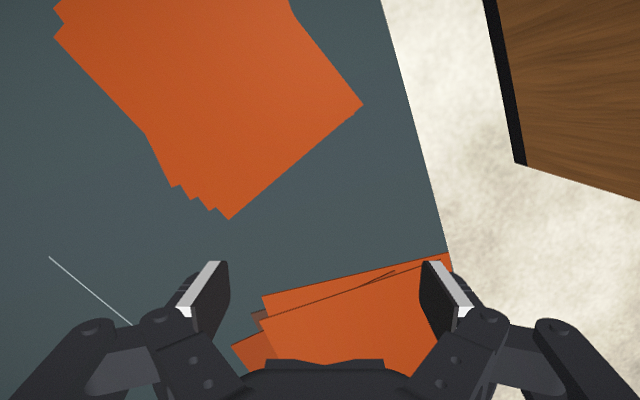

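The move was refused because every key must be present in each row, so the wrist picture shows only the starting view of the bench and leather.

Call:
{"fn": "drive_tool", "kwargs": {"increments": [{"claw": 0.085,"dx": -0.0433,"dy": -0.0263,"dz": 0,"wx": 0,"wy": 0,"wz": 0},{"claw": 0.085,"dx": -0.0433,"dy": -0.0263,"dz": 0,"wx": 0,"wy": 0,"wz": 0},{"claw": 0.085,"dx": -0.0433,"dy": -0.0263,"dz": 0,"wx": 0,"wy": 0,"wz": 0},{"claw": 0.085,"dx": -0.0433,"dy": -0.0263,"dz": 0,"wx": 0,"wy": 0,"wz": 0},{"claw": 0.085,"dx": -0.0433,"dy": -0.0263,"dz": 0,"wx": 0,"wy": 0,"wz": 0},{"claw": 0.085,"dx": -0.0433,"dy": -0.0263,"dz": 0,"wx": 0,"wy": 0,"wz": 0},{"claw": 0.085,"dx": -0.0433,"dy": -0.0263,"dz": 0,"wx": 0,"wy": 0,"wz": 0},{"claw": 0.085,"dx": -0.0433,"dy": -0.0263,"dz": 0,"wx": 0,"wy": 0,"wz": 0},{"claw": 0.085,"dx": -0.0433,"dy": -0.0263,"dz": 0,"wx": 0,"wy": 0,"wz": 0},{"claw": 0.085,"dx": -0.0433,"dy": -0.0263,"dz": 0,"wx": 0,"wy": 0,"wz": 0},{"claw": 0.085,"dx": -0.0433,"dy": -0.0263,"dz": 0,"wx": 0,"wy": 0,"wz": 0},{"claw": 0.085,"dx": -0.0433,"dy": -0.0263,"dz": 0,"wx": 0,"wy": 0,"wz": 0},{"claw": 0.085,"dx": 0,"dy": 0,"dz": 0,"wx": 0,"wy": 0,"wz": 9.65},{"claw": 0.085,"dx": 0,"dy": 0,"dz": 0,"wx": 0,"wy": 0,"wz": 9.65},{"claw": 0.085,"dx": 0,"dy": 0,"dz": 0,"wx": 0,"wy": 0,"wz": 9.65},{"claw": 0.085,"dx": 0,"dy": 0,"dz": 0,"wx": 0,"wy": 0,"wz": 9.65},{"claw": 0.085,"dx": 0,"dy": 0,"dz": 0,"wx": 0,"wy": 0,"wz": 9.65},{"claw": 0.085,"dx": 0,"dy": 0,"dz": 0,"wx": 0,"wy": 0,"wz": 9.65},{"claw": 0.085,"dx": 0,"dy": 0,"dz": 0,"wx": 0,"wy": 0,"wz": 9.65},{"claw": 0.085,"dx": 0,"dy": 0,"dz": 0,"wx": 0,"wy": 0,"wz": 9.65}], "newtons": 40}}

```text
t: 2.65
eef_pos: [0.6094, 0.1657, 0.256]
tool_rot: [-0.0, 0.749, 0.663, -0.0]
contact_force: [-0.7, -0.1, -0.4]
gripper_width: 0.997
grasp_force: 0.0
```

```bash
cat > look.py <<'E'
from h import *
import sys
o=get_obs();p,d=read_camera("wrist");cv2.imwrite(f"pics/{sys.argv[1]}.png",p[:,:,::-1]);c=calibration("wrist")
R,t=wristRt(o,c);print(o["t"],o["q"].round(3),o["eef_pos"],o["tool_rot"].round(4),o["contact_force"])
v,u=np.mgrid[:400,:640];O,D=ray(c,np.stack([u,v],-1),R,t);X=O+D*d[...,None]
hsv=cv2.cvtColor(p,cv2.COLOR_RGB2HSV)
near=lambda x,y,r:np.hypot(X[...,0]-x,X[...,1]-y)<r
f=lambda P:(len(P),P.mean(0).round(4),cv2.minAreaRect((P[:,:2]*1000).astype(np.float32))) if len(P) else 0
print(f(X[near(.609,.165,.06)&(X[...,2]>.117)&(X[...,2]<.13)&(hsv[...,1]>90)]))
print(f(X[near(.58,.043,.04)&(X[...,2]>.136)&(X[...,2]<.15)]))
E
python3 look.py w2
```

```text
2.65 [-0.742  0.441  0.517  1.692 -0.242  1.073 -0.272] [0.60939787 0.16569655 0.25596675] [-2.000e-04  7.489e-01  6.627e-01 -3.000e-04] [-0.72522052 -0.09753344 -0.37501664]
(820, array([0.6092, 0.1655, 0.1207]), ((608.9745483398438, 164.73785400390625), (42.97810363769531, 12.400786399841309), 83.27931213378906))
(783, array([0.5812, 0.0436, 0.1402]), ((580.886474609375, 42.09059143066406), (14.961735725402832, 44.34246063232422), 84.98521423339844))
```

View pics/w2.png

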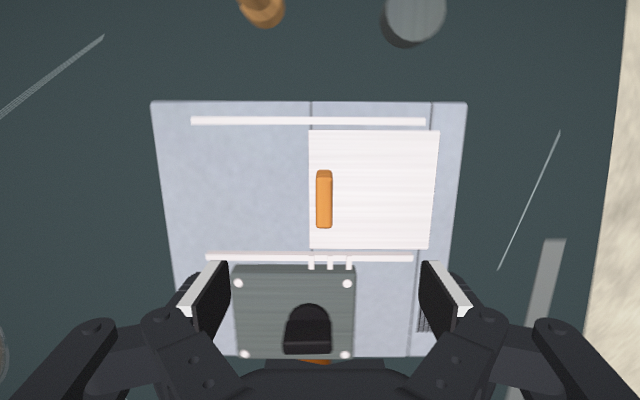

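The handle sits at about (324,200), with the fingers lined up across its thickness. It measures (0.609, 0.165). I'll go down and take hold of it.

Call:
{"fn": "drive_tool", "kwargs": {"increments": [{"claw": 0.055,"dx": 0,"dy": 0,"dz": 0.02,"wx": 0,"wy": 0,"wz": 0},{"claw": 0.055,"dx": 0,"dy": 0,"dz": 0.025,"wx": 0,"wy": 0,"wz": 0},{"claw": 0.055,"dx": 0,"dy": 0,"dz": 0.025,"wx": 0,"wy": 0,"wz": 0},{"claw": 0.055,"dx": 0,"dy": 0,"dz": 0.025,"wx": 0,"wy": 0,"wz": 0},{"claw": 0.055,"dx": 0,"dy": 0,"dz": 0.02,"wx": 0,"wy": 0,"wz": 0},{"claw": 0.055,"dx": 0,"dy": 0,"dz": 0.015,"wx": 0,"wy": 0,"wz": 0},{"claw": 0.055,"dx": 0,"dy": 0,"dz": 0.01,"wx": 0,"wy": 0,"wz": 0},{"claw": 0.03,"dx": 0,"dy": 0,"dz": 0,"wx": 0,"wy": 0,"wz": 0},{"claw": 0.02,"dx": 0,"dy": 0,"dz": 0,"wx": 0,"wy": 0,"wz": 0},{"claw": 0.0,"dx": 0,"dy": 0,"dz": 0,"wx": 0,"wy": 0,"wz": 0},{"claw": 0.0,"dx": 0,"dy": 0,"dz": 0,"wx": 0,"wy": 0,"wz": 0},{"claw": 0.0,"dx": 0,"dy": 0,"dz": 0,"wx": 0,"wy": 0,"wz": 0},{"claw": 0.0,"dx": 0,"dy": 0,"dz": 0,"wx": 0,"wy": 0,"wz": 0},{"claw": 0.0,"dx": 0,"dy": 0,"dz": 0,"wx": 0,"wy": 0,"wz": 0}], "newtons": 40}}

```text
t: 4.45
eef_pos: [0.609, 0.1659, 0.1171]
tool_rot: [-0.001, 0.747, 0.665, -0.0]
contact_force: [-4.7, -0.1, 3.8]
gripper_width: 0.158
grasp_force: 39.9
```

Call:
{"fn": "drive_tool", "kwargs": {"increments": [{"claw": 0.0,"dx": 0,"dy": -0.001,"dz": 0,"wx": 0,"wy": 0,"wz": 0},{"claw": 0.0,"dx": 0,"dy": -0.001,"dz": 0,"wx": 0,"wy": 0,"wz": 0},{"claw": 0.0,"dx": 0,"dy": -0.001,"dz": 0,"wx": 0,"wy": 0,"wz": 0},{"claw": 0.0,"dx": 0,"dy": -0.001,"dz": 0,"wx": 0,"wy": 0,"wz": 0},{"claw": 0.0,"dx": 0,"dy": 0,"dz": 0,"wx": 0,"wy": 0,"wz": 0},{"claw": 0.0,"dx": 0,"dy": 0,"dz": 0,"wx": 0,"wy": 0,"wz": 0}]}}

```text
t: 5.2
eef_pos: [0.6068, 0.1662, 0.1171]
tool_rot: [0.001, 0.747, 0.665, 0.001]
contact_force: [3.4, -0.8, 5.8]
gripper_width: 0.157
grasp_force: 40.1
```

Call:
{"fn": "drive_tool", "kwargs": {"increments": [{"claw": 0.0,"dx": 0,"dy": -0.001,"dz": 0,"wx": 0,"wy": 0,"wz": 0},{"claw": 0.0,"dx": 0,"dy": -0.001,"dz": 0,"wx": 0,"wy": 0,"wz": 0},{"claw": 0.0,"dx": 0,"dy": -0.001,"dz": 0,"wx": 0,"wy": 0,"wz": 0},{"claw": 0.0,"dx": 0,"dy": 0,"dz": 0,"wx": 0,"wy": 0,"wz": 0},{"claw": 0.0,"dx": 0,"dy": 0,"dz": 0,"wx": 0,"wy": 0,"wz": 0}]}}

```text
t: 5.82
eef_pos: [0.6038, 0.1665, 0.1171]
tool_rot: [0.001, 0.747, 0.665, 0.001]
contact_force: [2.6, -0.8, 7.0]
gripper_width: 0.154
grasp_force: 40.2
```

Call:
{"fn": "drive_tool", "kwargs": {"increments": [{"claw": 0.0,"dx": 0,"dy": -0.001,"dz": 0,"wx": 0,"wy": 0,"wz": 0},{"claw": 0.0,"dx": 0,"dy": -0.001,"dz": 0,"wx": 0,"wy": 0,"wz": 0},{"claw": 0.0,"dx": 0,"dy": 0,"dz": 0,"wx": 0,"wy": 0,"wz": 0},{"claw": 0.0,"dx": 0,"dy": 0,"dz": 0,"wx": 0,"wy": 0,"wz": 0}]}}

```text
t: 6.32
eef_pos: [0.6028, 0.1666, 0.1172]
tool_rot: [0.001, 0.747, 0.665, 0.002]
contact_force: [6.9, 0.2, 2.5]
gripper_width: 0.157
grasp_force: 39.8
```

Call:
{"fn": "drive_tool", "kwargs": {"increments": [{"claw": 0.0,"dx": 0,"dy": -0.0005,"dz": 0,"wx": 0,"wy": 0,"wz": 0},{"claw": 0.0,"dx": 0,"dy": -0.0005,"dz": 0,"wx": 0,"wy": 0,"wz": 0},{"claw": 0.0,"dx": 0,"dy": 0,"dz": 0,"wx": 0,"wy": 0,"wz": 0},{"claw": 0.0,"dx": 0,"dy": 0,"dz": 0,"wx": 0,"wy": 0,"wz": 0}]}}

```text
t: 6.82
eef_pos: [0.6026, 0.1667, 0.1172]
tool_rot: [0.002, 0.747, 0.665, 0.002]
contact_force: [9.7, 0.3, -0.2]
gripper_width: 0.154
grasp_force: 39.5
```

Caught: the shutter stopped after about 6 mm, and the pull rose from 3 N to 10 N with no more travel. I'll let it close, release it and go over to the knob.

Call:
{"fn": "drive_tool", "kwargs": {"increments": [{"claw": 0.0,"dx": 0,"dy": 0.002,"dz": 0,"wx": 0,"wy": 0,"wz": 0},{"claw": 0.0,"dx": 0,"dy": 0.002,"dz": 0,"wx": 0,"wy": 0,"wz": 0},{"claw": 0.0,"dx": 0,"dy": 0.002,"dz": 0,"wx": 0,"wy": 0,"wz": 0},{"claw": 0.0,"dx": 0,"dy": 0.002,"dz": 0,"wx": 0,"wy": 0,"wz": 0},{"claw": 0.0,"dx": 0,"dy": 0.001,"dz": 0,"wx": 0,"wy": 0,"wz": 0},{"claw": 0.0,"dx": 0,"dy": 0,"dz": 0,"wx": 0,"wy": 0,"wz": 0},{"claw": 0.055,"dx": 0,"dy": 0,"dz": 0,"wx": 0,"wy": 0,"wz": 0},{"claw": 0.055,"dx": 0,"dy": 0,"dz": 0,"wx": 0,"wy": 0,"wz": 0},{"claw": 0.055,"dx": 0,"dy": 0,"dz": 0,"wx": 0,"wy": 0,"wz": 0},{"claw": 0.055,"dx": 0,"dy": 0,"dz": 0,"wx": 0,"wy": 0,"wz": 0},{"claw": 0.055,"dx": 0,"dy": 0.001,"dz": -0.015,"wx": 0,"wy": 0,"wz": 0},{"claw": 0.055,"dx": 0,"dy": 0,"dz": -0.03,"wx": 0,"wy": 0,"wz": 0},{"claw": 0.055,"dx": 0,"dy": 0,"dz": -0.03,"wx": 0,"wy": 0,"wz": 0},{"claw": 0.055,"dx": 0,"dy": 0,"dz": -0.03,"wx": 0,"wy": 0,"wz": 0},{"claw": 0.055,"dx": 0,"dy": 0,"dz": -0.03,"wx": 0,"wy": 0,"wz": 0},{"claw": 0.055,"dx": 0,"dy": 0,"dz": 0,"wx": 0,"wy": 0,"wz": 0}]}}

```text
t: 8.82
eef_pos: [0.6114, 0.1657, 0.255]
tool_rot: [0.001, 0.747, 0.665, 0.003]
contact_force: [-0.1, -0.0, -0.4]
gripper_width: 0.646
grasp_force: 0.0
```

Call:
{"fn": "drive_tool", "kwargs": {"increments": [{"claw": 0.07,"dx": -0.0314,"dy": -0.0034,"dz": 0,"wx": 0,"wy": 0,"wz": 0},{"claw": 0.07,"dx": -0.0314,"dy": -0.0034,"dz": 0,"wx": 0,"wy": 0,"wz": 0},{"claw": 0.07,"dx": -0.0314,"dy": -0.0034,"dz": 0,"wx": 0,"wy": 0,"wz": 0},{"claw": 0.07,"dx": -0.0314,"dy": -0.0034,"dz": 0,"wx": 0,"wy": 0,"wz": 0},{"claw": 0.07,"dx": 0,"dy": 0,"dz": 0,"wx": 0,"wy": 0,"wz": 9.8},{"claw": 0.07,"dx": 0,"dy": 0,"dz": 0,"wx": 0,"wy": 0,"wz": 9.8},{"claw": 0.07,"dx": 0,"dy": 0,"dz": 0,"wx": 0,"wy": 0,"wz": 9.8},{"claw": 0.07,"dx": 0,"dy": 0,"dz": 0,"wx": 0,"wy": 0,"wz": 9.8},{"claw": 0.07,"dx": 0,"dy": 0,"dz": 0,"wx": 0,"wy": 0,"wz": 9.8},{"claw": 0.07,"dx": 0,"dy": 0,"dz": 0,"wx": 0,"wy": 0,"wz": 9.8},{"claw": 0.07,"dx": 0,"dy": 0,"dz": 0,"wx": 0,"wy": 0,"wz": 9.8},{"claw": 0.07,"dx": 0,"dy": 0,"dz": 0,"wx": 0,"wy": 0,"wz": 9.8},{"claw": 0.07,"dx": 0,"dy": 0,"dz": 0,"wx": 0,"wy": 0,"wz": 9.8},{"claw": 0.07,"dx": 0,"dy": 0,"dz": 0,"wx": 0,"wy": 0,"wz": 0}]}}

```text
t: 10.58
eef_pos: [0.5812, 0.0426, 0.2509]
tool_rot: [0.0, 0.999, -0.042, -0.0]
contact_force: [0.3, 0.1, -0.2]
gripper_width: 0.823
grasp_force: 0.0
```

```bash
python3 look.py w3
```

```text
10.575 [-0.863  0.46   0.924  1.83  -0.417  1.061 -1.434] [0.5812065  0.04260141 0.25086713] [ 4.000e-04  9.991e-01 -4.170e-02 -4.000e-04] [ 0.34832404  0.12095379 -0.18984251]
(946, array([0.6097, 0.1619, 0.1205]), ((609.1898803710938, 163.19924926757812), (43.99057388305664, 14.037546157836914), 85.13896942138672))
(1061, array([0.5822, 0.0409, 0.1405]), ((581.386962890625, 40.736934661865234), (13.635197639465332, 42.94780731201172), 84.85961151123047))
```

View pics/w3.png

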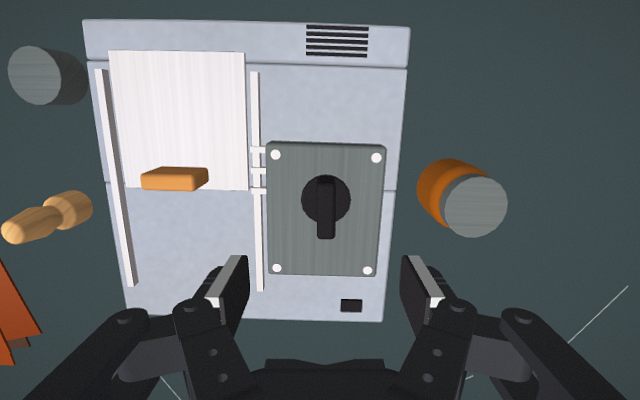

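The wing is at (326,205) and lined up between the fingers. The handle is back at its closed position.

Call:
{"fn": "drive_tool", "kwargs": {"increments": [{"claw": 0.055,"dx": 0,"dy": 0.001,"dz": 0.02,"wx": 0,"wy": 0,"wz": 0},{"claw": 0.055,"dx": 0,"dy": 0,"dz": 0.025,"wx": 0,"wy": 0,"wz": 0},{"claw": 0.055,"dx": 0,"dy": 0,"dz": 0.025,"wx": 0,"wy": 0,"wz": 0},{"claw": 0.055,"dx": 0,"dy": 0,"dz": 0.02,"wx": 0,"wy": 0,"wz": 0},{"claw": 0.055,"dx": 0,"dy": 0,"dz": 0.015,"wx": 0,"wy": 0,"wz": 0},{"claw": 0.055,"dx": 0,"dy": 0,"dz": 0.008,"wx": 0,"wy": 0,"wz": 0},{"claw": 0.03,"dx": 0,"dy": 0,"dz": 0,"wx": 0,"wy": 0,"wz": 0},{"claw": 0.02,"dx": 0,"dy": 0,"dz": 0,"wx": 0,"wy": 0,"wz": 0},{"claw": 0.0,"dx": 0,"dy": 0,"dz": 0,"wx": 0,"wy": 0,"wz": 0},{"claw": 0.0,"dx": 0,"dy": 0,"dz": 0,"wx": 0,"wy": 0,"wz": 0},{"claw": 0.0,"dx": 0,"dy": 0,"dz": 0,"wx": 0,"wy": 0,"wz": 0},{"claw": 0.0,"dx": 0,"dy": 0,"dz": 0,"wx": 0,"wy": 0,"wz": 0}]}}

```text
t: 12.12
eef_pos: [0.582, 0.0415, 0.139]
tool_rot: [-0.0, 0.999, -0.043, 0.001]
contact_force: [0.1, 0.3, 6.0]
gripper_width: 0.156
grasp_force: 41.4
```

Call:
{"fn": "drive_tool", "kwargs": {"increments": [{"claw": 0.0,"dx": 0,"dy": 0,"dz": 0,"wx": 0,"wy": 0,"wz": -6},{"claw": 0.0,"dx": 0,"dy": 0,"dz": 0,"wx": 0,"wy": 0,"wz": -6},{"claw": 0.0,"dx": 0,"dy": 0,"dz": 0,"wx": 0,"wy": 0,"wz": -6},{"claw": 0.0,"dx": 0,"dy": 0,"dz": 0,"wx": 0,"wy": 0,"wz": -6},{"claw": 0.0,"dx": 0,"dy": 0,"dz": 0,"wx": 0,"wy": 0,"wz": -6},{"claw": 0.0,"dx": 0,"dy": 0,"dz": 0,"wx": 0,"wy": 0,"wz": -6},{"claw": 0.0,"dx": 0,"dy": 0,"dz": 0,"wx": 0,"wy": 0,"wz": -6},{"claw": 0.0,"dx": 0,"dy": 0,"dz": 0,"wx": 0,"wy": 0,"wz": -6},{"claw": 0.0,"dx": 0,"dy": 0,"dz": 0,"wx": 0,"wy": 0,"wz": -6},{"claw": 0.0,"dx": 0,"dy": 0,"dz": 0,"wx": 0,"wy": 0,"wz": -6},{"claw": 0.0,"dx": 0,"dy": 0,"dz": 0,"wx": 0,"wy": 0,"wz": -6},{"claw": 0.0,"dx": 0,"dy": 0,"dz": 0,"wx": 0,"wy": 0,"wz": -6},{"claw": 0.0,"dx": 0,"dy": 0,"dz": 0,"wx": 0,"wy": 0,"wz": 0},{"claw": 0.0,"dx": 0,"dy": 0,"dz": 0,"wx": 0,"wy": 0,"wz": 0}]}}

```text
t: 13.88
eef_pos: [0.5811, 0.0431, 0.139]
tool_rot: [-0.001, 0.833, 0.553, 0.0]
contact_force: [-4.1, 4.0, 9.2]
gripper_width: 0.156
grasp_force: 42.0
```

Call:
{"fn": "drive_tool", "kwargs": {"increments": [{"claw": 0.055,"dx": 0,"dy": 0,"dz": 0,"wx": 0,"wy": 0,"wz": 0},{"claw": 0.055,"dx": 0,"dy": 0,"dz": 0,"wx": 0,"wy": 0,"wz": 0},{"claw": 0.055,"dx": 0,"dy": 0,"dz": 0,"wx": 0,"wy": 0,"wz": 0},{"claw": 0.055,"dx": 0,"dy": 0,"dz": 0,"wx": 0,"wy": 0,"wz": 0},{"claw": 0.055,"dx": 0,"dy": 0,"dz": -0.015,"wx": 0,"wy": 0,"wz": 0},{"claw": 0.055,"dx": 0,"dy": 0,"dz": -0.03,"wx": 0,"wy": 0,"wz": 0},{"claw": 0.055,"dx": 0,"dy": 0,"dz": -0.035,"wx": 0,"wy": 0,"wz": 0},{"claw": 0.055,"dx": 0,"dy": 0,"dz": -0.035,"wx": 0,"wy": 0,"wz": 0},{"claw": 0.055,"dx": 0,"dy": 0,"dz": 0,"wx": 0,"wy": 0,"wz": -8},{"claw": 0.055,"dx": 0,"dy": 0,"dz": 0,"wx": 0,"wy": 0,"wz": -8.1},{"claw": 0.055,"dx": 0.0315,"dy": 0.0034,"dz": 0,"wx": 0,"wy": 0,"wz": 0},{"claw": 0.055,"dx": 0.0315,"dy": 0.0034,"dz": 0,"wx": 0,"wy": 0,"wz": 0},{"claw": 0.055,"dx": 0.0315,"dy": 0.0034,"dz": 0,"wx": 0,"wy": 0,"wz": 0},{"claw": 0.055,"dx": 0.0315,"dy": 0.0033,"dz": 0,"wx": 0,"wy": 0,"wz": 0},{"claw": 0.055,"dx": 0,"dy": 0,"dz": 0,"wx": 0,"wy": 0,"wz": 0}]}}

```text
t: 15.75
eef_pos: [0.6098, 0.1685, 0.2539]
tool_rot: [-0.0, 0.746, 0.666, 0.001]
contact_force: [-0.0, -0.1, -0.0]
gripper_width: 0.644
grasp_force: 0.0
```

```bash
python3 look.py w4
```

```text
15.75 [-0.687  0.432  0.434  1.689 -0.204  1.065 -0.302] [0.60981224 0.16854967 0.2539413 ] [-2.000e-04  7.460e-01  6.659e-01  7.000e-04] [-0.03051185 -0.13480931 -0.01048642]
(818, array([0.6094, 0.1652, 0.1207]), ((609.16162109375, 164.3568572998047), (43.463558197021484, 12.387527465820312), 83.8587417602539))
(546, array([0.5835, 0.0494, 0.1403]), ((583.0142822265625, 46.97416687011719), (34.0967903137207, 14.091504096984863), 67.58991241455078))
```

View pics/w4.png

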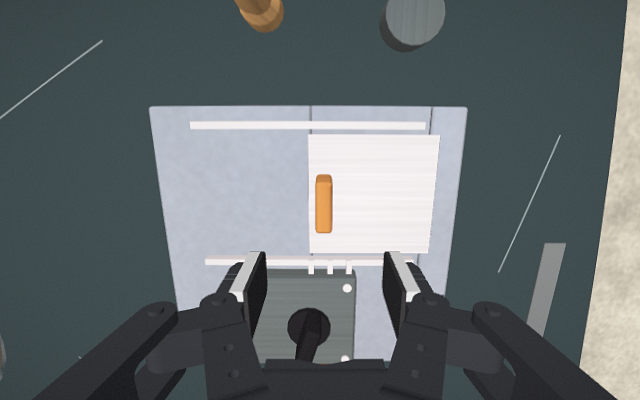

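The wing is now at about 67.6° in world, or 1.30 rad from machine x, well past 1.0. The shutter is still closed, with the handle at (324,204). I'll take it again.

Call:
{"fn": "drive_tool", "kwargs": {"increments": [{"claw": 0.055,"dx": -0.003,"dy": -0.0005,"dz": 0.02,"wx": 0,"wy": 0,"wz": 0},{"claw": 0.055,"dx": 0,"dy": 0,"dz": 0.025,"wx": 0,"wy": 0,"wz": 0},{"claw": 0.055,"dx": 0,"dy": 0,"dz": 0.025,"wx": 0,"wy": 0,"wz": 0},{"claw": 0.055,"dx": 0,"dy": 0,"dz": 0.025,"wx": 0,"wy": 0,"wz": 0},{"claw": 0.055,"dx": 0,"dy": 0,"dz": 0.02,"wx": 0,"wy": 0,"wz": 0},{"claw": 0.055,"dx": 0,"dy": 0,"dz": 0.014,"wx": 0,"wy": 0,"wz": 0},{"claw": 0.055,"dx": 0,"dy": 0,"dz": 0.01,"wx": 0,"wy": 0,"wz": 0},{"claw": 0.03,"dx": 0,"dy": 0,"dz": 0,"wx": 0,"wy": 0,"wz": 0},{"claw": 0.02,"dx": 0,"dy": 0,"dz": 0,"wx": 0,"wy": 0,"wz": 0},{"claw": 0.0,"dx": 0,"dy": 0,"dz": 0,"wx": 0,"wy": 0,"wz": 0},{"claw": 0.0,"dx": 0,"dy": 0,"dz": 0,"wx": 0,"wy": 0,"wz": 0},{"claw": 0.0,"dx": 0,"dy": 0,"dz": 0,"wx": 0,"wy": 0,"wz": 0},{"claw": 0.0,"dx": 0,"dy": 0,"dz": 0,"wx": 0,"wy": 0,"wz": 0}], "newtons": 50}}

```text
t: 17.42
eef_pos: [0.6086, 0.1623, 0.1151]
tool_rot: [-0.0, 0.748, 0.664, -0.0]
contact_force: [-5.0, -1.7, 5.8]
gripper_width: 0.154
grasp_force: 49.7
```

Call:
{"fn": "drive_tool", "kwargs": {"increments": [{"claw": 0.0,"dx": 0,"dy": -0.002,"dz": 0,"wx": 0,"wy": 0,"wz": 0},{"claw": 0.0,"dx": 0,"dy": -0.003,"dz": 0,"wx": 0,"wy": 0,"wz": 0},{"claw": 0.0,"dx": 0,"dy": -0.003,"dz": 0,"wx": 0,"wy": 0,"wz": 0},{"claw": 0.0,"dx": 0,"dy": -0.002,"dz": 0,"wx": 0,"wy": 0,"wz": 0},{"claw": 0.0,"dx": 0,"dy": -0.002,"dz": 0,"wx": 0,"wy": 0,"wz": 0},{"claw": 0.0,"dx": 0,"dy": 0,"dz": 0,"wx": 0,"wy": 0,"wz": 0}]}}

```text
t: 18.18
eef_pos: [0.5977, 0.1636, 0.1151]
tool_rot: [0.0, 0.748, 0.664, 0.001]
contact_force: [3.1, -0.4, 6.3]
gripper_width: 0.153
grasp_force: 49.9
```

It has slid past 6 mm with only about 3 N of pull, so it is free. I'll draw it fully open.

Call:
{"fn": "drive_tool", "kwargs": {"increments": [{"claw": 0.0,"dx": 0,"dy": -0.004,"dz": 0,"wx": 0,"wy": 0,"wz": 0},{"claw": 0.0,"dx": 0,"dy": -0.005,"dz": 0,"wx": 0,"wy": 0,"wz": 0},{"claw": 0.0,"dx": 0,"dy": -0.006,"dz": 0,"wx": 0,"wy": 0,"wz": 0},{"claw": 0.0,"dx": 0,"dy": -0.006,"dz": 0,"wx": 0,"wy": 0,"wz": 0},{"claw": 0.0,"dx": 0,"dy": -0.006,"dz": 0,"wx": 0,"wy": 0,"wz": 0},{"claw": 0.0,"dx": 0,"dy": -0.006,"dz": 0,"wx": 0,"wy": 0,"wz": 0},{"claw": 0.0,"dx": 0,"dy": -0.005,"dz": 0,"wx": 0,"wy": 0,"wz": 0},{"claw": 0.0,"dx": 0,"dy": -0.004,"dz": 0,"wx": 0,"wy": 0,"wz": 0},{"claw": 0.0,"dx": 0,"dy": -0.003,"dz": 0,"wx": 0,"wy": 0,"wz": 0},{"claw": 0.0,"dx": 0,"dy": -0.003,"dz": 0,"wx": 0,"wy": 0,"wz": 0},{"claw": 0.0,"dx": 0,"dy": -0.002,"dz": 0,"wx": 0,"wy": 0,"wz": 0},{"claw": 0.0,"dx": 0,"dy": 0,"dz": 0,"wx": 0,"wy": 0,"wz": 0},{"claw": 0.0,"dx": 0,"dy": 0,"dz": 0,"wx": 0,"wy": 0,"wz": 0}]}}

```text
t: 19.8
eef_pos: [0.5489, 0.1693, 0.1151]
tool_rot: [0.001, 0.748, 0.664, 0.001]
contact_force: [6.7, -1.0, 4.3]
gripper_width: 0.156
grasp_force: 49.7
```

Call:
{"fn": "drive_tool", "kwargs": {"increments": [{"claw": 0.0,"dx": 0,"dy": -0.001,"dz": 0,"wx": 0,"wy": 0,"wz": 0},{"claw": 0.0,"dx": 0,"dy": -0.001,"dz": 0,"wx": 0,"wy": 0,"wz": 0},{"claw": 0.0,"dx": 0,"dy": -0.001,"dz": 0,"wx": 0,"wy": 0,"wz": 0},{"claw": 0.0,"dx": 0,"dy": 0,"dz": 0,"wx": 0,"wy": 0,"wz": 0},{"claw": 0.0,"dx": 0,"dy": 0,"dz": 0,"wx": 0,"wy": 0,"wz": 0},{"claw": 0.0,"dx": 0,"dy": 0,"dz": 0,"wx": 0,"wy": 0,"wz": 0}]}}

```text
t: 20.55
eef_pos: [0.5487, 0.1693, 0.1152]
tool_rot: [0.003, 0.748, 0.664, 0.004]
contact_force: [17.2, -1.2, -4.2]
gripper_width: 0.16
grasp_force: 49.1
```

Run:
```python
from h import *
p,d=read_camera("top");cv2.imwrite("pics/top9.png",cv2.resize(p[100:300,150:450,::-1],None,fx=2,fy=2))
```

```text
(no output)
```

View pics/top9.png

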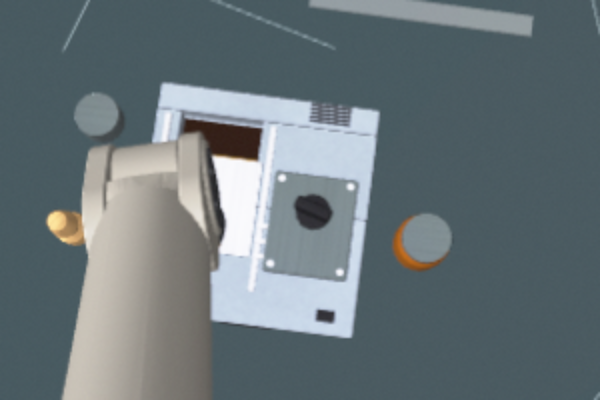

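The shutter is open against its stop, with the dark well showing at (225,140), and the jar, slicker and weight are where they were. I'll ease the pull slightly and hand in.

Call:
{"fn": "drive_tool", "kwargs": {"increments": [{"claw": 0.0,"dx": 0,"dy": 0.001,"dz": 0,"wx": 0,"wy": 0,"wz": 0},{"claw": 0.0,"dx": 0,"dy": 0.0005,"dz": 0,"wx": 0,"wy": 0,"wz": 0},{"claw": 0.0,"dx": 0,"dy": 0,"dz": 0,"wx": 0,"wy": 0,"wz": 0},{"claw": 0.0,"dx": 0,"dy": 0,"dz": 0,"wx": 0,"wy": 0,"wz": 0}]}}

```text
t: 21.1
eef_pos: [0.5488, 0.1693, 0.1151]
tool_rot: [0.002, 0.748, 0.664, 0.002]
contact_force: [11.6, -1.9, -0.3]
gripper_width: 0.156
grasp_force: 49.8
```

```bash
python3 -c "
from station import *
o=get_obs();print(o['t'],o['eef_pos'],o['contact_force'],o['grasp_force']);assert o['eef_pos'][0]<.5495;print(hand_in())"
```

```text
21.1 [0.54876898 0.16932786 0.11514761] [11.61775781 -1.85995591 -0.2541195 ] 49.811169505119324
the job is handed in; nothing more can be done
None
```

The tug showed the shutter caught at about 6 mm, so I freed it by turning the knob anticlockwise to about 1.3 rad, drew it fully open to its stop, and handed in at 21.1 s with the fingers still holding it; the jar, slicker and weight were left untouched.

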